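# Find the tight spot in a fixture track

## Robot

A 6-joint arm with a two-finger parallel gripper is mounted at the origin on the work surface. World frame = base frame: x ahead of the robot, y to its left, z up, the work surface at z = 0. Lengths are in m, angles in degrees, forces in N, time in s.
With the tool pointing down it reaches from about 0.325 to 0.85 m from the base axis. Payload 4.4 kg.
Tool frame: the origin (TCP) lies at the very end of the fingers, on their centre line; the grasp point (between the pads) lies 19 mm behind it; z points along the fingers, x is the direction in which the jaws open and shut, and the axes are right-handed (so a half turn about z gives the same grasp; the last joint's range is limited). The gripper opens to 94 mm and grips with 3 to 60 N. Pads are 16 mm wide; open, the fingers measure 119 mm over their backs; the gripper's body (75 mm by 177 mm) begins 78 mm behind the grasp point.
Start: joints at [-83.222, 11.837, 88.321, -0, 79.842, -8.623], TCP at [0.153, -0.554, 0.205] pointing down, gripper open.
Joint ranges: [-156.59, 156.59], [-49.26, 127.26], [12.9, 141.05], [-63.56, 243.56], [4.71, 150.69], [-161.64, 161.64]. Speed limits (degrees/s): [159.86, 159.86, 180, 180, 180, 180].

## Interface

Orientations are given as a 3x3 rotation matrix whose columns are the frame's x, y, z axes.
In Python, from station import robot gives the robot as it stands.
- The arm moves only by the tool arm_command, never from a script. Its argument "commands" is a list of rows, each a list of 6 numbers: the shift along the tool's x, y, z in units of 25 mm (1.0 is 25 mm), then the turn, a rotation vector about the tool's x, y, z in degrees. A call has 1 to 10 rows; each row shifts and turns the commanded pose from where the row before left it, along the tool's axes as they then stand; what a row does not reach is not made up. A row lasts 1/12 s, in which the tool goes at most 41.7 mm and 7.16 degrees, less where a joint would pass 70% of its speed; a pose out of reach is approached as far as the arm can. A call is refused whole if a number of a shift passes 1 or a number of a turn 7.16, either way. A call with a gripper value outside its range is refused whole. "claw" is the finger opening in mm, from 0 to 94, set as the call begins (left out, the last holds). The fingers move at their own pace and stop on an object; the grip force is fixed at half the most. Time passes only in rows, so rows that do not move let the fingers close. It gives the time, the measured TCP pose, the force and the opening at its end, in the units of the state.
- robot.get_obs(): the state, without advancing time (a new reading comes with each control period).
- robot.camera(name): name is "scene" or "top" or "wrist"; returns a dict with "pixels" (384x512x3 uint8, red, green, blue), "K" (3x3 intrinsics, pixels), "rvec" (rotation vector, rad) and "tvec" (3), from world to camera coordinates, as OpenCV has them; the wrist camera has in their place "hand_eye" (4x4, takes a point from camera to tool coordinates, whose origin is the TCP and whose axes are the tool frame's). Camera axes: x right, y down, z forward; pixel columns grow to the right and rows downward; lengths in m; the calibration is good to about 2 mm. A picture is of the moment at which its call begins: read the wrist's pose just before it. There is no depth.
- robot.close_job(): hands the job in, once; it reports no verdict.
The state is a dict: "time_s": time; "q": joint angles; "joint_velocities": joint speeds; "joint_torque": joint torques, N m; "tool_pos": TCP position; "tool_rot": TCP orientation; "force": force on the tool from outside, world axes, zero at the start; "ft_torque": the same for the moment, N m; "opening": finger opening in m.
Only numpy, scipy, OpenCV 4.12 (cv2) and the standard library are available. Lean on these libraries where they do the work, as an engineer would, in place of code of your own. Each camera call takes 0.05 s, during which the arm holds its last target.

## Task

The sliding stop on this fixture track binds somewhere. Take the carriage by its grip post and slide it along the track so that it pushes the small marker ahead of it, gently, until you feel the marker run firmly into the tight spot; do not force it. Then back the carriage off about 25 mm clear of the marker, leaving the marker at the tight spot, and let go; move the marker only with the carriage and leave the other things on the table alone.

Things in the scene. Friction and masses are not known exactly. Their poses are not given: they have to be found in the camera images.
- track: Fixed fixture track: aluminium bar 90 mm wide (x), 440 mm long (y), 30 mm high, two dark slots along its top, a grey end plate 44 mm high at each end, a steel strap 150 mm wide under each end. Origin: centre of its underside, on the table. +y runs along the track from the carriage's end towards the marker and the tight spot.
- slot: Inside of the track's slots (same origin and axes as the track). Out of sight in it is the tight spot: when the marker meets it, the marker's centre is anywhere from y = -10 to +150 mm; only feel can tell. There resistance rises 2 N per mm on top of the steady drags: firm above 4 N, damaged above 20 N.
- carriage: Steel carriage, slides along the track's y only: block 84 (x) by 70 (y) by 28 mm high, a low stop finger 45 mm out at +x. Origin: centre of its underside, on the track's top, 30 mm above the table; axes as the track's. About 0.7 kg, steady drag 2 N, stays where left. Starts at y = -170 to -140 mm in the track.
- grip (a point): Centre of the top of the carriage's black grip post, 78 mm above the carriage's origin, 108 mm above the table. The post is 24 mm (x) by 30 mm (y, along the track), 50 mm tall, rigid on the carriage, to be pinched from above. Axes as the track's.
- marker: Small steel marker, slides along the track on the carriage's +y side: 74 (x) by 20 (y) by 12 mm high, a thin fin to 32 mm. Origin: centre of its underside, on the track's top; axes as the track's. Not joined to the carriage, only pushed by it when faces meet (centres 45 mm apart). Drag 1.2 N; stays where left; springs back a few mm from the tight spot. Starts 15 to 85 mm ahead of the carriage.
- magnet_square: Bystander: grey triangular holding square of flat bars, legs about 110 mm, 14 mm thick, lying beside the track on its +x side. Origin near its middle, on the table.
- c_clamp: Bystander: C-shaped screw clamp, 130 by 90 mm, 14 mm thick, lying on the track's +x side. Origin in its middle, on the table.
- paste_tin: Bystander: round aluminium tin, 60 mm across, 55 mm high, standing on the robot's side of the track. Origin under its centre.
- chip_hammer: Bystander: small hammer lying at the left of the table. Origin at its underside, middle.
- tube_offcut: Bystander: square steel tube 40 by 40 by 120 mm lying at the right. Origin under its centre.

How it is judged:
By the outcome, as a careful person would: the job done as asked, in the order asked, and still so for the second after the job is handed in, with the robot touching nothing.
It also fails if it takes over 45 s, if anything falls off the work surface, if the arm or the gripper's body presses on something with over 40 N, if the wrist force passes 120 N, or if a joint passes its speed limit or range.

## Working session

There is one attempt and no reset: what is moved stays moved. The work goes in short steps, Python scripts to look and compute and a tool call to move; the robot and the scene stay as the last step left them, time stands still between calls to the robot, and variables do not carry over. Pictures are saved under pics/ and viewed, and the job is handed in when it is done.

Besides the shell and the picture viewer there is one more tool, called after ">>>" by a JSON object that holds its "api" and its "payload". arm_command: Moves the arm, as the interface text tells. Its arguments: {"type":"object","properties":{"commands":{"type":"array","items":{"type":"array","items":{"type":"number"}}},"claw":{"type":"number"}},"required":["commands"]}

```bash
mkdir -p pics
python3 - <<'E'
from station import robot
import cv2,numpy as np
o=robot.get_obs();print(o)
for n in ("scene","top","wrist"):
    c=robot.camera(n);cv2.imwrite(f"pics/{n}0.png",c["pixels"][...,::-1]);np.savez(f"{n}0.npz",**c)
    print(n,{k:np.round(v,4).tolist() for k,v in c.items() if k!="pixels"})
E
```

```text
{'time_s': 0.0, 'q': array([-8.32231780e+01,  1.18847603e+01,  8.84029384e+01,  3.30427321e-04,
        7.98415253e+01, -8.62221043e+00]), 'joint_velocities': array([0.12090458, 0.03264747, 0.00528582, 0.02246194, 0.01949919,
       0.05040765]), 'joint_torque': array([-6.53203570e-04, -3.70872867e+01, -2.81416458e+01,  6.98752538e-02,
        3.60430393e-02, -1.50533442e-04]), 'tool_pos': array([ 0.15258912, -0.5535579 ,  0.20430115]), 'tool_rot': array([[ 2.65538560e-01, -9.64100205e-01, -2.60503277e-04],
       [-9.64097663e-01, -2.65538465e-01,  2.24029468e-03],
       [-2.22904220e-03, -3.43734024e-04, -9.99997457e-01]]), 'force': array([-0.43594882,  0.32186373, -0.10153172]), 'ft_torque': array([-0.05007924, -0.03217059, -0.01974496]), 'opening': 0.09428469150009294}
scene {'K': [[412.9412, 0.0, 257.4662], [0.0, 412.9412, 190.08], [0.0, 0.0, 1.0]], 'rvec': [0.9323, 2.3654, -1.2208], 'tvec': [0.4402, -0.1459, 1.5229]}
top {'K': [[368.2361, 0.0, 251.0514], [0.0, 368.2361, 189.6481], [0.0, 0.0, 1.0]], 'rvec': [2.1944, -2.1684, 0.0951], 'tvec': [-0.0281, 0.5834, 1.0454]}
wrist {'K': [[320.8975, 0.0, 255.1629], [0.0, 320.8975, 191.7097], [0.0, 0.0, 1.0]], 'hand_eye': [[1.0, 0.0009, 0.0005, 0.0005], [-0.001, 0.974, 0.2267, -0.0665], [-0.0003, -0.2267, 0.974, -0.1792], [0.0, 0.0, 0.0, 1.0]]}
```

View pics/scene0.png

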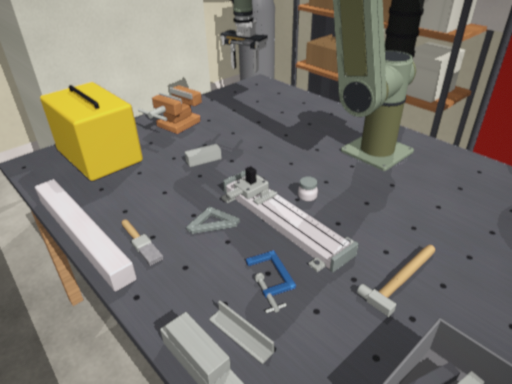

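View pics/top0.png

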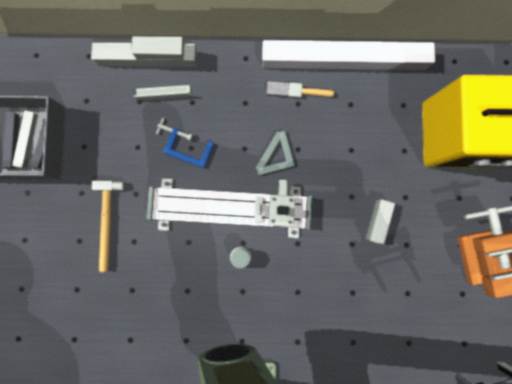

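View pics/wrist0.png

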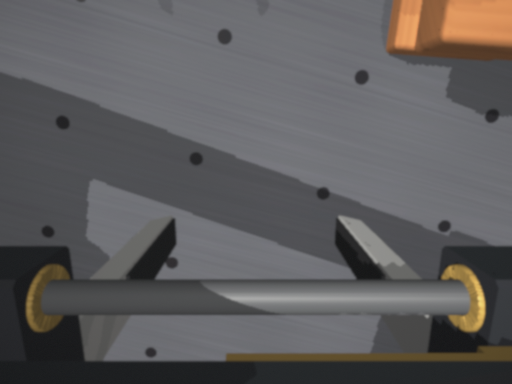

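Top: the track runs from about (150,203) to (310,212), with the carriage at about (285,208) on the right. Track +y points left in the image, which is world +y. I'll zoom in for detail.

```bash
cat > h.py <<'E'
import numpy as np,cv2
def ray(c,uv,z):
    R=cv2.Rodrigues(np.array(c["rvec"],float))[0];t=np.array(c["tvec"],float).ravel()
    d=R.T@np.linalg.solve(c["K"],[uv[0],uv[1],1.]);o=-R.T@t
    return o+d*(z-o[2])/d[2]
def wray(c,uv,z,pos,rot):
    H=c["hand_eye"];d=rot@H[:3,:3]@np.linalg.solve(c["K"],[uv[0],uv[1],1.]);o=pos+rot@H[:3,3]
    return o+d*(z-o[2])/d[2]
E
python3 - <<'E'
import cv2,numpy as np
c=cv2.imread("pics/top0.png")[170:250,140:320];cv2.imwrite("pics/topz.png",cv2.resize(c,None,fx=4.4,fy=4.4,interpolation=cv2.INTER_CUBIC))
c=cv2.imread("pics/scene0.png")[155:275,210:365];cv2.imwrite("pics/scz.png",cv2.resize(c,None,fx=5,fy=5,interpolation=cv2.INTER_CUBIC))
E
```

```text
(no output)
```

View pics/topz.png

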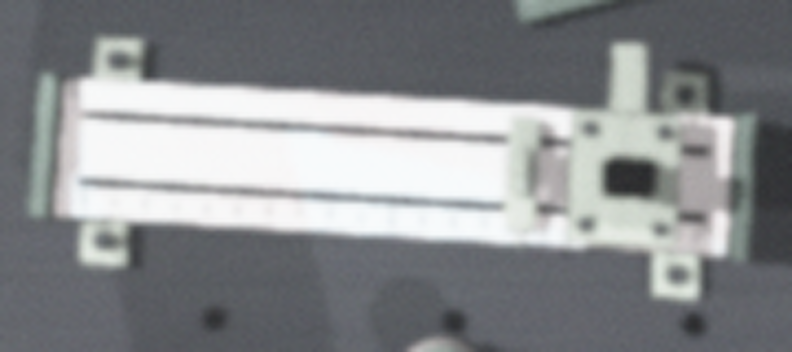

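View pics/scz.png

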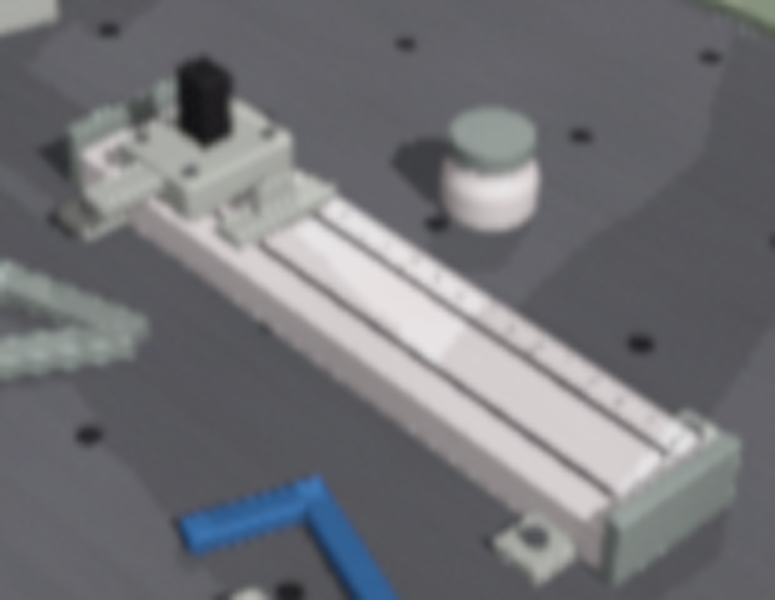

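Run:
```python
import numpy as np,cv2
from h import *
c=dict(np.load("top0.npz"));s=dict(np.load("scene0.npz"))
# rough dark mask around post in top (zoom coords /4.4)
def tz(x,y):return ((x+.5)/4.4-.5+140,(y+.5)/4.4-.5+170)
def sz(x,y):return ((x+.5)/5-.5+210,(y+.5)/5-.5+155)
for n,img,win in(("top",c,(190,225,270,300)),("scene",s,(163,188,240,262))):
    g=img["pixels"].max(2);m=np.zeros(g.shape,np.uint8);a,b,d,e=win;m[a:b,d:e]=(g[a:b,d:e]<60)
    k,l,st,ce=cv2.connectedComponentsWithStats(m);i=1+np.argmax(st[1:,4]);print(n,ce[i],st[i])
    if n=="top":print("post",ray(c,ce[i],.108), ray(c,ce[i],.1))
print("post scene top", ray(s,sz(205,75),.108))
P=[ray(c,tz(*p),.030) for p in((82,115),(505,137),(82,181),(505,205))]
for p in P:print(np.round(p,4))
for a,b in((0,1),(2,3)):
    d=P[a]-P[b];print("yaw of +y: dir",np.degrees(np.arctan2(-d[0],d[1])))
print("scene slots",[np.round(ray(s,sz(*p),.03),4) for p in((610,490),(265,243),(668,455),(325,212))])
E0=[ray(c,tz(*p),.044) for p in((48,74),(40,215),(748,116),(738,260))]
print("endplates",np.round(E0,4),np.round(np.mean(E0,0),4))
mk=[ray(c,tz(*p),.042) for p in((512,118),(545,122),(510,228),(535,230))];print("marker",np.round(np.mean(mk,0),4))
cb=[ray(c,tz(*p),.058) for p in((573,110),(683,115),(570,245),(676,250))];print("carr",np.round(cb,4),np.round(np.mean(cb,0),4))
```

```text
top [282.81818182 209.92727273] [278 207  10   7  55]
post [ 0.52352266 -0.10608538  0.108     ] [ 0.52375129 -0.10681322  0.1       ]
scene [250.29078014 174.70921986] [246 167  10  17 141]
post scene top [ 0.53201787 -0.09996121  0.108     ]
[0.5623 0.246  0.03  ]
[ 0.5512 -0.0311  0.03  ]
[0.5192 0.2446 0.03  ]
[ 0.5068 -0.0316  0.03  ]
yaw of +y: dir -2.2949989565009443
yaw of +y: dir -2.5663731431743044
scene slots [array([0.5636, 0.2422, 0.03  ]), array([ 0.5495, -0.0299,  0.03  ]), array([0.5217, 0.2465, 0.03  ]), array([ 0.5022, -0.0272,  0.03  ])]
endplates [[ 0.5877  0.2654  0.044 ]
 [ 0.4967  0.2674  0.044 ]
 [ 0.5659 -0.1881  0.044 ]
 [ 0.4731 -0.1815  0.044 ]] [0.5309 0.0408 0.044 ]
marker [ 0.5266 -0.0445  0.042 ]
carr [[ 0.5675 -0.074   0.058 ]
 [ 0.5651 -0.1443  0.058 ]
 [ 0.4817 -0.0727  0.058 ]
 [ 0.4793 -0.14    0.058 ]] [ 0.5234 -0.1077  0.058 ]
```

>>> {"api": "arm_command", "payload": {"commands": [[0,0,-0.5,0,0,6],[0,0,-0.5,0,0,6],[0,0,-0.5,0,0,6.1],[-0.93,-0.7,0,0,0,0],[-0.93,-0.7,0,0,0,0],[-0.93,-0.7,0,0,0,0],[-0.93,-0.7,0,0,0,0],[-0.93,-0.7,0,0,0,0],[-0.93,-0.7,0,0,0,0],[-0.93,-0.7,0,0,0,0]]}}

```text
time_s: 0.98
tool_pos: [0.2833, -0.3961, 0.2426]
tool_rot: [[-0.047, -0.999, -0.0], [-0.999, 0.047, 0.001], [-0.001, 0.0, -1.0]]
force: [1.0, -0.2, 0.4]
opening: 0.0943
```

>>> {"api": "arm_command", "payload": {"commands": [[-0.93,-0.7,0,0,0,0],[-0.93,-0.7,0,0,0,0],[-0.93,-0.7,0,0,0,0],[-0.93,-0.7,0,0,0,0],[-0.93,-0.7,0,0,0,0],[-0.93,-0.7,0,0,0,0],[-0.93,-0.7,0,0,0,0],[-0.93,-0.7,0,0,0,0],[-0.93,-0.7,0,0,0,0],[-0.93,-0.7,0,0,0,0]]}}

```text
time_s: 1.82
tool_pos: [0.469, -0.1721, 0.2427]
tool_rot: [[-0.047, -0.999, -0.0], [-0.999, 0.047, 0.0], [-0.0, 0.0, -1.0]]
force: [0.1, 1.0, 0.4]
opening: 0.0939
```

>>> {"api": "arm_command", "payload": {"commands": [[-0.93,-0.7,0,0,0,0],[-0.93,-0.7,0,0,0,0],[-0.93,-0.7,0,0,0,0],[0,0,0,0,0,0],[0,0,0,0,0,0],[0,0,0,0,0,0]]}}

```text
time_s: 2.32
tool_pos: [0.5237, -0.1065, 0.2425]
tool_rot: [[-0.047, -0.999, -0.001], [-0.999, 0.047, -0.0], [0.0, 0.001, -1.0]]
force: [0.1, -0.6, 0.2]
opening: 0.0938
```

Run:
```python
from station import robot
import cv2,numpy as np
o=robot.get_obs();print(o["time_s"],o["tool_pos"],o["tool_rot"],o["force"],o["q"],o["joint_velocities"])
c=robot.camera("wrist");cv2.imwrite(f"pics/w1.png",c["pixels"][...,::-1]);np.savez("w1.npz",pos=o["tool_pos"],rot=o["tool_rot"],**c)
```

```text
2.3167 [ 0.52366954 -0.10652696  0.24251928] [[-4.67171565e-02 -9.98907397e-01 -1.23292480e-03]
 [-9.98908121e-01  4.67174546e-02 -2.14105669e-04]
 [ 2.71470844e-04  1.22157619e-03 -9.99999217e-01]] [ 0.12115687 -0.55183906  0.19942533] [-2.07573738e+01  5.35587485e+00  9.12984868e+01 -3.67501978e-02
  8.34073481e+01  7.19245452e+01] [-1.31022827 -0.53510772  0.2603376   0.05603355 -0.04848929  0.24846912]
```

View pics/w1.png

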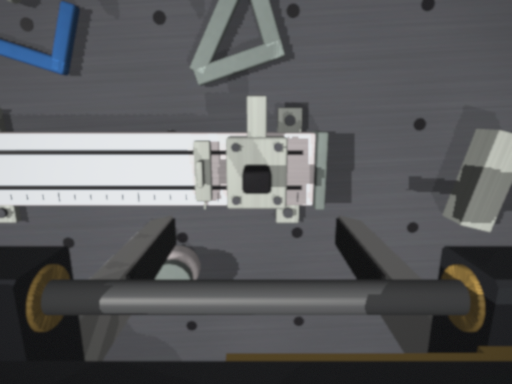

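The wrist view shows the carriage block centred near (257,172), the post at about (257,179), the marker at about (204,170), and slots running level with the image rows. Next I'll measure them.

Run:
```python
import numpy as np,cv2
from h import *
c=dict(np.load("w1.npz"));p,r=c["pos"],c["rot"]
g=c["pixels"].max(2);m=np.zeros(g.shape,np.uint8);m[160:200,238:276]=g[160:200,238:276]<55
k,l,st,ce=cv2.connectedComponentsWithStats(m);i=1+np.argmax(st[1:,4]);print(ce[i],st[i])
x,y,w,h,_=st[i]
# camera sits at +x; image-up = +x ; top face near? print edges at top height
for v in(y,y+h):print("row",v,np.round(wray(c,(x+w/2,v),.108,p,r),4),np.round(wray(c,(x+w/2,v),.058,p,r),4))
for u in(x,x+w):print("col",u,np.round(wray(c,(u,y+h-4),.108,p,r),4))
for u,v in((227,137),(287,137),(227,208),(287,208)):print("blk",np.round(wray(c,(u,v),.058,p,r),4))
print("marker",np.round(wray(c,(204,171),.042,p,r),4))
G=c["pixels"].mean(2)
for lo,hi in((146,158),(181,193)):
    us=np.arange(40,190,10);vs=[lo+np.argmin(G[lo:hi,u]) for u in us];print(vs);
    q=np.polyfit(us,vs,1);a=wray(c,(40,np.polyval(q,40)),.03,p,r);b=wray(c,(190,np.polyval(q,190)),.03,p,r);d=a-b;print(np.round(a,4),np.round(b,4),"ang",np.degrees(np.arctan2(d[0],d[1])))
```

```text
[256.74404762 178.64583333] [244 166  27  26 672]
row 166 [ 0.543 -0.11   0.108] [ 0.5355 -0.11    0.058 ]
row 192 [ 0.5167 -0.1088  0.108 ] [ 0.505  -0.1087  0.058 ]
col 244 [ 0.5215 -0.0955  0.108 ]
col 271 [ 0.5202 -0.1225  0.108 ]
blk [ 0.5697 -0.0774  0.058 ]
blk [ 0.5667 -0.1445  0.058 ]
blk [ 0.4873 -0.0719  0.058 ]
blk [ 0.4841 -0.1425  0.058 ]
marker [ 0.53   -0.0458  0.042 ]
[np.int64(152), np.int64(152), np.int64(152), np.int64(152), np.int64(152), np.int64(152), np.int64(152), np.int64(152), np.int64(152), np.int64(152), np.int64(152), np.int64(152), np.int64(152), np.int64(152), np.int64(152)]
[0.5605 0.1538 0.03  ] [ 0.5522 -0.0287  0.03  ] ang 2.622987424006838
[np.int64(187), np.int64(187), np.int64(187), np.int64(187), np.int64(187), np.int64(187), np.int64(187), np.int64(187), np.int64(187), np.int64(187), np.int64(187), np.int64(187), np.int64(187), np.int64(187), np.int64(187)]
[0.5173 0.1625 0.03  ] [ 0.5087 -0.0247  0.03  ] ang 2.6252095557183748
```

>>> {"api": "arm_command", "payload": {"commands": [[0.08,-0.09,0.8,0,0,0],[0,0,0.8,0,0,0],[0,0,0.8,0,0,0],[0,0,0.8,0,0,0],[0,0,0.8,0,0,0],[0,0,0.8,0,0,0],[0,0,0.8,0,0,0],[0,0,0.7,0,0,0],[0,0,0.4,0,0,0],[0,0,0.2,0,0,0]]}}

```text
time_s: 3.2
tool_pos: [0.5246, -0.109, 0.0688]
tool_rot: [[-0.049, -0.999, -0.003], [-0.999, 0.049, 0.001], [-0.001, 0.003, -1.0]]
force: [-0.6, 0.6, 0.1]
opening: 0.094
```

>>> {"api": "arm_command", "payload": {"commands": [[0,0,0,0,0,0],[0,0,0,0,0,0],[0,0,0,0,0,0]]}}

```text
time_s: 3.45
tool_pos: [0.5274, -0.1091, 0.0718]
tool_rot: [[-0.047, -0.999, 0.002], [-0.999, 0.047, -0.001], [0.001, -0.002, -1.0]]
force: [-0.4, -0.1, -0.6]
opening: 0.0942
```

Run:
```python
from station import robot
import cv2,numpy as np
o=robot.get_obs();print(o["time_s"],o["tool_pos"],o["force"])
c=robot.camera("wrist");cv2.imwrite(f"pics/w2.png",c["pixels"][...,::-1]);np.savez("w2.npz",pos=o["tool_pos"],rot=o["tool_rot"],**c)
```

```text
3.45 [ 0.52736157 -0.10908288  0.071789  ] [-0.36571157 -0.11985706 -0.64702119]
```

View pics/w2.png

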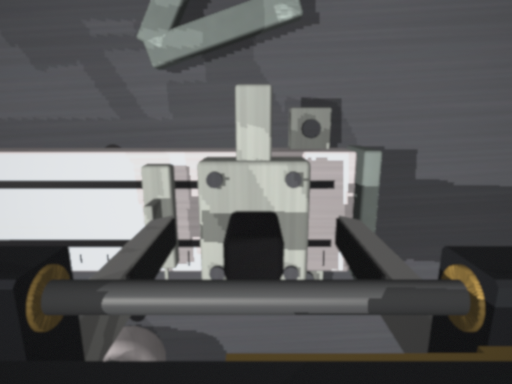

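The fingers straddle the post: its columns run from about 222 to 285, centred on the jaws at 255. I'll close now.

>>> {"api": "arm_command", "payload": {"commands": [[0,0,0,0,0,0],[0,0,0,0,0,0],[0,0,0,0,0,0],[0,0,0,0,0,0],[0,0,0,0,0,0],[0,0,0,0,0,0],[0,0,0,0,0,0],[0,0,0,0,0,0]], "claw": 10}}

```text
time_s: 4.17
tool_pos: [0.5263, -0.1084, 0.0704]
tool_rot: [[-0.047, -0.999, -0.0], [-0.999, 0.047, 0.0], [-0.0, 0.0, -1.0]]
force: [-1.0, 0.0, -0.7]
opening: 0.0439
```

Run:
```python
from station import robot
o=robot.get_obs();print(o["time_s"],o["tool_pos"],o["force"],o["ft_torque"],o["opening"])
```

```text
4.1667 [ 0.52631819 -0.10843917  0.07039525] [-0.955544    0.02826144 -0.69232363] [ 0.04387951 -0.00498408 -0.05131485] 0.043937347365861947
```

Still closing.

>>> {"api": "arm_command", "payload": {"commands": [[0,0,0,0,0,0],[0,0,0,0,0,0],[0,0,0,0,0,0],[0,0,0,0,0,0],[0,0,0,0,0,0]]}}

```text
time_s: 4.58
tool_pos: [0.5263, -0.1083, 0.0704]
tool_rot: [[-0.047, -0.999, -0.0], [-0.999, 0.047, 0.0], [-0.0, 0.0, -1.0]]
force: [0.4, 0.6, -0.6]
opening: 0.0302
```

>>> {"api": "arm_command", "payload": {"commands": [[-0.1,0,0,0,0,0],[-0.1,0,0,0,0,0],[-0.1,0,0,0,0,0]]}}

```text
time_s: 4.83
tool_pos: [0.5267, -0.1012, 0.0704]
tool_rot: [[-0.047, -0.999, -0.0], [-0.999, 0.047, -0.001], [0.001, 0.0, -1.0]]
force: [-0.1, -1.8, -0.1]
opening: 0.0298
```

>>> {"api": "arm_command", "payload": {"commands": [[-0.15,0,0,0,0,0],[-0.15,0,0,0,0,0],[-0.15,0,0,0,0,0],[-0.12,0,0,0,0,0],[-0.12,0,0,0,0,0],[-0.12,0,0,0,0,0],[-0.12,0,0,0,0,0],[-0.12,0,0,0,0,0]]}}

```text
time_s: 5.5
tool_pos: [0.5279, -0.0746, 0.0704]
tool_rot: [[-0.047, -0.999, -0.0], [-0.999, 0.047, -0.0], [0.0, 0.0, -1.0]]
force: [0.4, -3.9, -2.2]
opening: 0.0296
```

>>> {"api": "arm_command", "payload": {"commands": [[-0.12,0,0,0,0,0],[-0.12,0,0,0,0,0],[-0.12,0,0,0,0,0],[-0.12,0,0,0,0,0],[-0.12,0,0,0,0,0]]}}

```text
time_s: 5.92
tool_pos: [0.5286, -0.0595, 0.0704]
tool_rot: [[-0.047, -0.999, -0.0], [-0.999, 0.047, -0.0], [0.0, 0.0, -1.0]]
force: [-0.4, -3.0, -1.4]
opening: 0.0298
```

>>> {"api": "arm_command", "payload": {"commands": [[-0.1,0,0,0,0,0],[-0.1,0,0,0,0,0],[-0.1,0,0,0,0,0],[-0.1,0,0,0,0,0]]}}

```text
time_s: 6.25
tool_pos: [0.5291, -0.0495, 0.0704]
tool_rot: [[-0.047, -0.999, -0.0], [-0.999, 0.047, 0.0], [-0.0, 0.0, -1.0]]
force: [0.2, -3.9, -2.2]
opening: 0.0299
```

Run:
```python
from station import robot
import cv2,numpy as np
o=robot.get_obs();print(o["time_s"],o["tool_pos"],o["force"])
c=robot.camera("top");cv2.imwrite(f"pics/t3.png",cv2.resize(c["pixels"][170:250,140:320,::-1],None,fx=4.4,fy=4.4,interpolation=cv2.INTER_CUBIC))
c=robot.camera("wrist");cv2.imwrite(f"pics/w3.png",c["pixels"][...,::-1])
```

```text
6.25 [ 0.52906975 -0.04953802  0.07039736] [ 0.24493969 -3.8994128  -2.2414443 ]
```

View pics/w3.png

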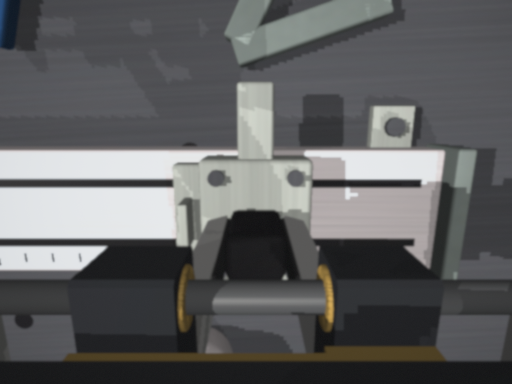

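The marker is now against the carriage, and the baseline drag is about 3.2 N. I'll push on in short calls and watch the force.

>>> {"api": "arm_command", "payload": {"commands": [[-0.1,0,0,0,0,0],[-0.1,0,0,0,0,0],[-0.1,0,0,0,0,0],[-0.1,0,0,0,0,0],[-0.1,0,0,0,0,0],[-0.08,0,0,0,0,0]]}}

```text
time_s: 6.85
tool_pos: [0.5298, -0.035, 0.0704]
tool_rot: [[-0.047, -0.999, -0.0], [-0.999, 0.047, 0.0], [-0.0, 0.0, -1.0]]
force: [1.1, -2.9, -3.1]
opening: 0.0297
```

>>> {"api": "arm_command", "payload": {"commands": [[-0.06,0,0,0,0,0],[-0.06,0,0,0,0,0],[-0.06,0,0,0,0,0]]}}

```text
time_s: 7.1
tool_pos: [0.53, -0.0306, 0.0704]
tool_rot: [[-0.047, -0.999, -0.0], [-0.999, 0.047, -0.0], [0.0, 0.0, -1.0]]
force: [-0.1, -2.7, -2.5]
opening: 0.0299
```

>>> {"api": "arm_command", "payload": {"commands": [[-0.05,0,0,0,0,0],[-0.05,0,0,0,0,0],[-0.05,0,0,0,0,0],[-0.05,0,0,0,0,0]]}}

```text
time_s: 7.43
tool_pos: [0.5302, -0.0257, 0.0704]
tool_rot: [[-0.047, -0.999, -0.0], [-0.999, 0.047, -0.0], [0.0, 0.0, -1.0]]
force: [1.1, -2.5, -2.4]
opening: 0.0299
```

>>> {"api": "arm_command", "payload": {"commands": [[-0.05,0,0,0,0,0],[-0.05,0,0,0,0,0],[-0.05,0,0,0,0,0],[-0.05,0,0,0,0,0]]}}

```text
time_s: 7.77
tool_pos: [0.5305, -0.0207, 0.0704]
tool_rot: [[-0.047, -0.999, -0.0], [-0.999, 0.047, -0.0], [0.0, 0.0, -1.0]]
force: [0.3, -3.1, -2.8]
opening: 0.0296
```

>>> {"api": "arm_command", "payload": {"commands": [[-0.05,0,0,0,0,0],[-0.05,0,0,0,0,0],[-0.05,0,0,0,0,0],[-0.05,0,0,0,0,0]]}}

```text
time_s: 8.1
tool_pos: [0.5307, -0.0157, 0.0704]
tool_rot: [[-0.047, -0.999, -0.0], [-0.999, 0.047, 0.0], [-0.0, 0.0, -1.0]]
force: [-0.0, -3.0, -2.6]
opening: 0.0299
```

>>> {"api": "arm_command", "payload": {"commands": [[-0.05,0,0,0,0,0],[-0.05,0,0,0,0,0],[-0.05,0,0,0,0,0],[-0.05,0,0,0,0,0]]}}

```text
time_s: 8.43
tool_pos: [0.5309, -0.0107, 0.0704]
tool_rot: [[-0.047, -0.999, -0.0], [-0.999, 0.047, 0.0], [-0.0, 0.0, -1.0]]
force: [-0.0, -3.2, -2.7]
opening: 0.0301
```

>>> {"api": "arm_command", "payload": {"commands": [[-0.05,0,0,0,0,0],[-0.05,0,0,0,0,0],[-0.05,0,0,0,0,0],[-0.05,0,0,0,0,0]]}}

```text
time_s: 8.77
tool_pos: [0.5311, -0.0057, 0.0704]
tool_rot: [[-0.047, -0.999, -0.0], [-0.999, 0.047, 0.0], [-0.0, 0.0, -1.0]]
force: [1.1, -2.9, -3.2]
opening: 0.0299
```

>>> {"api": "arm_command", "payload": {"commands": [[-0.05,0,0,0,0,0],[-0.05,0,0,0,0,0],[-0.05,0,0,0,0,0],[-0.05,0,0,0,0,0]]}}

```text
time_s: 9.1
tool_pos: [0.5314, -0.0007, 0.0704]
tool_rot: [[-0.047, -0.999, -0.0], [-0.999, 0.047, -0.0], [0.0, 0.0, -1.0]]
force: [0.9, -2.7, -3.1]
opening: 0.0297
```

>>> {"api": "arm_command", "payload": {"commands": [[-0.05,0,0,0,0,0],[-0.05,0,0,0,0,0],[-0.05,0,0,0,0,0],[-0.05,0,0,0,0,0]]}}

```text
time_s: 9.43
tool_pos: [0.5316, 0.0043, 0.0704]
tool_rot: [[-0.047, -0.999, -0.0], [-0.999, 0.047, 0.0], [-0.0, 0.0, -1.0]]
force: [0.6, -3.8, -4.1]
opening: 0.03
```

>>> {"api": "arm_command", "payload": {"commands": [[-0.05,0,0,0,0,0],[-0.05,0,0,0,0,0],[-0.05,0,0,0,0,0],[-0.05,0,0,0,0,0]]}}

```text
time_s: 9.77
tool_pos: [0.5318, 0.0093, 0.0704]
tool_rot: [[-0.047, -0.999, -0.0], [-0.999, 0.047, -0.0], [0.0, 0.0, -1.0]]
force: [1.1, -3.4, -4.4]
opening: 0.0295
```

>>> {"api": "arm_command", "payload": {"commands": [[-0.05,0,0,0,0,0],[-0.05,0,0,0,0,0],[-0.05,0,0,0,0,0],[-0.05,0,0,0,0,0]]}}

```text
time_s: 10.1
tool_pos: [0.5321, 0.0143, 0.0704]
tool_rot: [[-0.047, -0.999, -0.0], [-0.999, 0.047, 0.0], [0.0, 0.0, -1.0]]
force: [0.3, -3.4, -3.0]
opening: 0.03
```

>>> {"api": "arm_command", "payload": {"commands": [[-0.05,0,0,0,0,0],[-0.05,0,0,0,0,0],[-0.05,0,0,0,0,0],[-0.05,0,0,0,0,0]]}}

```text
time_s: 10.43
tool_pos: [0.5323, 0.0193, 0.0704]
tool_rot: [[-0.047, -0.999, -0.0], [-0.999, 0.047, 0.0], [-0.0, 0.0, -1.0]]
force: [0.3, -2.6, -4.4]
opening: 0.0301
```

>>> {"api": "arm_command", "payload": {"commands": [[-0.05,0,0,0,0,0],[-0.05,0,0,0,0,0],[-0.05,0,0,0,0,0],[-0.05,0,0,0,0,0]]}}

```text
time_s: 10.77
tool_pos: [0.5326, 0.0243, 0.0704]
tool_rot: [[-0.047, -0.999, -0.0], [-0.999, 0.047, 0.0], [-0.0, 0.0, -1.0]]
force: [0.8, -3.1, -3.9]
opening: 0.0297
```

>>> {"api": "arm_command", "payload": {"commands": [[-0.05,0,0,0,0,0],[-0.05,0,0,0,0,0],[-0.05,0,0,0,0,0],[-0.05,0,0,0,0,0]]}}

```text
time_s: 11.1
tool_pos: [0.5328, 0.0293, 0.0704]
tool_rot: [[-0.047, -0.999, -0.0], [-0.999, 0.047, 0.0], [-0.0, 0.0, -1.0]]
force: [1.0, -4.1, -2.7]
opening: 0.0299
```

>>> {"api": "arm_command", "payload": {"commands": [[-0.04,0,0,0,0,0],[-0.04,0,0,0,0,0],[-0.04,0,0,0,0,0]]}}

```text
time_s: 11.35
tool_pos: [0.5329, 0.0322, 0.0704]
tool_rot: [[-0.047, -0.999, -0.0], [-0.999, 0.047, 0.0], [-0.0, 0.0, -1.0]]
force: [0.4, -3.4, -5.2]
opening: 0.0297
```

>>> {"api": "arm_command", "payload": {"commands": [[-0.05,0,0,0,0,0],[-0.05,0,0,0,0,0],[-0.05,0,0,0,0,0],[-0.05,0,0,0,0,0]]}}

```text
time_s: 11.68
tool_pos: [0.5332, 0.0372, 0.0704]
tool_rot: [[-0.047, -0.999, -0.0], [-0.999, 0.047, 0.0], [-0.0, 0.0, -1.0]]
force: [1.7, -3.8, -4.5]
opening: 0.03
```

>>> {"api": "arm_command", "payload": {"commands": [[-0.05,0,0,0,0,0],[-0.05,0,0,0,0,0],[-0.05,0,0,0,0,0],[-0.05,0,0,0,0,0]]}}

```text
time_s: 12.02
tool_pos: [0.5334, 0.0423, 0.0704]
tool_rot: [[-0.047, -0.999, -0.0], [-0.999, 0.047, 0.0], [0.0, 0.0, -1.0]]
force: [0.2, -3.5, -3.7]
opening: 0.0296
```

>>> {"api": "arm_command", "payload": {"commands": [[-0.05,0,0,0,0,0],[-0.05,0,0,0,0,0],[-0.05,0,0,0,0,0],[-0.05,0,0,0,0,0]]}}

```text
time_s: 12.35
tool_pos: [0.5337, 0.0472, 0.0704]
tool_rot: [[-0.047, -0.999, -0.0], [-0.999, 0.047, 0.0], [-0.0, 0.0, -1.0]]
force: [0.3, -3.9, -4.1]
opening: 0.0299
```

>>> {"api": "arm_command", "payload": {"commands": [[-0.05,0,0,0,0,0],[-0.05,0,0,0,0,0],[-0.05,0,0,0,0,0],[-0.05,0,0,0,0,0]]}}

```text
time_s: 12.68
tool_pos: [0.5339, 0.0522, 0.0704]
tool_rot: [[-0.047, -0.999, -0.0], [-0.999, 0.047, 0.0], [-0.0, 0.0, -1.0]]
force: [1.3, -4.2, -4.8]
opening: 0.0295
```

>>> {"api": "arm_command", "payload": {"commands": [[-0.05,0,0,0,0,0],[-0.05,0,0,0,0,0],[-0.05,0,0,0,0,0]]}}

```text
time_s: 12.93
tool_pos: [0.5341, 0.056, 0.0704]
tool_rot: [[-0.047, -0.999, -0.0], [-0.999, 0.047, 0.0], [-0.0, 0.0, -1.0]]
force: [1.0, -4.1, -5.7]
opening: 0.0299
```

>>> {"api": "arm_command", "payload": {"commands": [[-0.05,0,0,0,0,0],[-0.05,0,0,0,0,0],[-0.05,0,0,0,0,0]]}}

```text
time_s: 13.18
tool_pos: [0.5342, 0.0597, 0.0704]
tool_rot: [[-0.047, -0.999, -0.0], [-0.999, 0.047, 0.0], [-0.0, 0.0, -1.0]]
force: [0.6, -2.5, -4.2]
opening: 0.0298
```

>>> {"api": "arm_command", "payload": {"commands": [[-0.05,0,0,0,0,0],[-0.05,0,0,0,0,0],[-0.05,0,0,0,0,0],[-0.05,0,0,0,0,0]]}}

```text
time_s: 13.52
tool_pos: [0.5345, 0.0647, 0.0704]
tool_rot: [[-0.047, -0.999, -0.0], [-0.999, 0.047, 0.0], [-0.0, 0.0, -1.0]]
force: [0.3, -3.1, -4.9]
opening: 0.0299
```

>>> {"api": "arm_command", "payload": {"commands": [[-0.05,0,0,0,0,0],[-0.05,0,0,0,0,0],[-0.05,0,0,0,0,0],[-0.05,0,0,0,0,0]]}}

```text
time_s: 13.85
tool_pos: [0.5347, 0.0697, 0.0704]
tool_rot: [[-0.047, -0.999, -0.0], [-0.999, 0.047, 0.0], [-0.0, 0.0, -1.0]]
force: [-0.2, -4.0, -4.9]
opening: 0.03
```

>>> {"api": "arm_command", "payload": {"commands": [[-0.05,0,0,0,0,0],[-0.05,0,0,0,0,0],[-0.05,0,0,0,0,0],[-0.05,0,0,0,0,0]]}}

```text
time_s: 14.18
tool_pos: [0.5349, 0.0747, 0.0704]
tool_rot: [[-0.047, -0.999, -0.0], [-0.999, 0.047, 0.0], [-0.0, 0.0, -1.0]]
force: [-0.4, -3.7, -4.6]
opening: 0.03
```

>>> {"api": "arm_command", "payload": {"commands": [[-0.05,0,0,0,0,0],[-0.05,0,0,0,0,0],[-0.05,0,0,0,0,0],[-0.05,0,0,0,0,0]]}}

```text
time_s: 14.52
tool_pos: [0.5352, 0.0797, 0.0704]
tool_rot: [[-0.047, -0.999, -0.0], [-0.999, 0.047, -0.0], [0.0, 0.0, -1.0]]
force: [0.3, -3.9, -4.5]
opening: 0.0297
```

>>> {"api": "arm_command", "payload": {"commands": [[-0.05,0,0,0,0,0],[-0.05,0,0,0,0,0],[-0.05,0,0,0,0,0],[-0.05,0,0,0,0,0]]}}

```text
time_s: 14.85
tool_pos: [0.5354, 0.0847, 0.0704]
tool_rot: [[-0.047, -0.999, -0.0], [-0.999, 0.047, 0.0], [-0.0, 0.0, -1.0]]
force: [0.2, -3.3, -4.4]
opening: 0.0299
```

>>> {"api": "arm_command", "payload": {"commands": [[-0.05,0,0,0,0,0],[-0.05,0,0,0,0,0],[-0.05,0,0,0,0,0],[-0.05,0,0,0,0,0]]}}

```text
time_s: 15.18
tool_pos: [0.5356, 0.0897, 0.0704]
tool_rot: [[-0.047, -0.999, -0.0], [-0.999, 0.047, 0.0], [0.0, 0.0, -1.0]]
force: [-0.2, -3.0, -4.9]
opening: 0.03
```

>>> {"api": "arm_command", "payload": {"commands": [[-0.05,0,0,0,0,0],[-0.05,0,0,0,0,0],[-0.05,0,0,0,0,0],[-0.05,0,0,0,0,0]]}}

```text
time_s: 15.52
tool_pos: [0.5359, 0.0947, 0.0704]
tool_rot: [[-0.047, -0.999, -0.0], [-0.999, 0.047, 0.0], [0.0, 0.0, -1.0]]
force: [-0.0, -3.0, -5.1]
opening: 0.0295
```

>>> {"api": "arm_command", "payload": {"commands": [[-0.05,0,0,0,0,0],[-0.05,0,0,0,0,0],[-0.05,0,0,0,0,0],[-0.05,0,0,0,0,0]]}}

```text
time_s: 15.85
tool_pos: [0.5361, 0.0997, 0.0704]
tool_rot: [[-0.047, -0.999, -0.0], [-0.999, 0.047, -0.0], [0.0, 0.0, -1.0]]
force: [0.3, -3.7, -3.9]
opening: 0.0302
```

>>> {"api": "arm_command", "payload": {"commands": [[-0.05,0,0,0,0,0],[-0.05,0,0,0,0,0],[-0.05,0,0,0,0,0],[-0.05,0,0,0,0,0]]}}

```text
time_s: 16.18
tool_pos: [0.5364, 0.1047, 0.0704]
tool_rot: [[-0.047, -0.999, -0.0], [-0.999, 0.047, 0.0], [-0.0, 0.0, -1.0]]
force: [0.6, -3.1, -5.7]
opening: 0.0302
```

>>> {"api": "arm_command", "payload": {"commands": [[-0.05,0,0,0,0,0],[-0.05,0,0,0,0,0],[-0.05,0,0,0,0,0],[-0.05,0,0,0,0,0]]}}

```text
time_s: 16.52
tool_pos: [0.5366, 0.1097, 0.0704]
tool_rot: [[-0.047, -0.999, -0.0], [-0.999, 0.047, 0.0], [-0.0, 0.0, -1.0]]
force: [-0.3, -2.8, -4.5]
opening: 0.0295
```

>>> {"api": "arm_command", "payload": {"commands": [[-0.05,0,0,0,0,0],[-0.05,0,0,0,0,0],[-0.05,0,0,0,0,0],[-0.05,0,0,0,0,0]]}}

```text
time_s: 16.85
tool_pos: [0.5368, 0.1146, 0.0704]
tool_rot: [[-0.047, -0.999, -0.0], [-0.999, 0.047, -0.0], [0.0, 0.0, -1.0]]
force: [-0.2, -4.3, -4.2]
opening: 0.0298
```

>>> {"api": "arm_command", "payload": {"commands": [[-0.04,0,0,0,0,0],[-0.04,0,0,0,0,0],[-0.04,0,0,0,0,0]]}}

```text
time_s: 17.1
tool_pos: [0.5369, 0.1166, 0.0704]
tool_rot: [[-0.047, -0.999, -0.0], [-0.999, 0.047, -0.002], [0.002, 0.0, -1.0]]
force: [-0.8, -7.7, -4.3]
opening: 0.0298
```

The force is rising and the motion lags the command. I'll pause to read it.

>>> {"api": "arm_command", "payload": {"commands": [[0,0,0,0,0,0],[0,0,0,0,0,0]]}}

```text
time_s: 17.27
tool_pos: [0.5369, 0.1167, 0.0704]
tool_rot: [[-0.047, -0.999, -0.0], [-0.999, 0.047, -0.001], [0.001, 0.0, -1.0]]
force: [-0.2, -6.3, -3.8]
opening: 0.0297
```

>>> {"api": "arm_command", "payload": {"commands": [[-0.03,0,0,0,0,0],[-0.03,0,0,0,0,0],[-0.02,0,0,0,0,0]]}}

```text
time_s: 17.52
tool_pos: [0.537, 0.1179, 0.0704]
tool_rot: [[-0.047, -0.999, -0.001], [-0.999, 0.047, -0.003], [0.003, 0.0, -1.0]]
force: [-0.2, -10.6, -3.9]
opening: 0.0296
```

>>> {"api": "arm_command", "payload": {"commands": [[-0.02,0,0,0,0,0],[-0.02,0,0,0,0,0],[0,0,0,0,0,0]]}}

```text
time_s: 17.77
tool_pos: [0.537, 0.1185, 0.0704]
tool_rot: [[-0.047, -0.999, -0.001], [-0.999, 0.047, -0.003], [0.003, 0.001, -1.0]]
force: [-1.0, -10.5, -4.2]
opening: 0.0298
```

The force is firm: about 10.5 N total, so roughly 7 N above the drags. Backing off.

>>> {"api": "arm_command", "payload": {"commands": [[0.05,0,0,0,0,0],[0.1,0,0,0,0,0],[0.15,0,0,0,0,0],[0.15,0,0,0,0,0],[0.15,0,0,0,0,0],[0.15,0,0,0,0,0],[0.15,0,0,0,0,0],[0.15,0,0,0,0,0],[0.1,0,0,0,0,0],[0,0,0,0,0,0]]}}

```text
time_s: 18.6
tool_pos: [0.5357, 0.0912, 0.0704]
tool_rot: [[-0.048, -0.999, -0.0], [-0.999, 0.048, -0.0], [0.0, 0.0, -1.0]]
force: [0.7, -0.6, -5.3]
opening: 0.0299
```

>>> {"api": "arm_command", "payload": {"commands": [[0,0,0,0,0,0],[0,0,0,0,0,0],[0,0,0,0,0,0]]}}

```text
time_s: 18.85
tool_pos: [0.5357, 0.0913, 0.0704]
tool_rot: [[-0.047, -0.999, -0.0], [-0.999, 0.047, -0.001], [0.001, 0.0, -1.0]]
force: [0.1, -2.5, -4.7]
opening: 0.0301
```

Run:
```python
from station import robot
import cv2,numpy as np
o=robot.get_obs();print(o["time_s"],o["tool_pos"],o["force"])
c=robot.camera("wrist");cv2.imwrite(f"pics/w4.png",c["pixels"][...,::-1]);np.savez("w4.npz",pos=o["tool_pos"],rot=o["tool_rot"],**c)
```

```text
18.85 [0.53572052 0.09127474 0.07044019] [ 0.05514261 -2.47991438 -4.67695167]
```

View pics/w4.png

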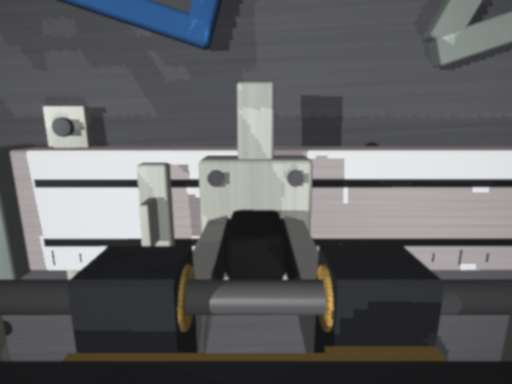

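Run:
```python
import numpy as np
from h import *
c=dict(np.load("w4.npz"));p,r=c["pos"],c["rot"]
g=c["pixels"].mean(2)
print(g[172,128:215].astype(int)); print(g[200,128:215].astype(int))
A=lambda u,v,z:float((wray(c,(u,v),z,p,r)-p)@-r[:,0])*1000
for u in(138,171):print(u,A(u,172,.042))
for u in(201,311):print(u,A(u,170,.058))
print("w3 marker left, contact",A(174,172,.042))
```

```text
[231 231 231 231 232 231 231 230 224 214 207 206 208 208 210 210 210 209
 207 204 202 201 202 201 199 198 199 201 200 197 197 197 197 198 195 184
 161 132 103  81  75  95 131 161 172 173 173 174 174 174 174 174 174 173
 170 165 163 162 158 155 165 198 224 231 232 232 232 232 232 228 217 193
 183 184 184 183 181 182 182 180 173 156 132 107  93  88  87]
[231 231 232 232 231 231 230 229 229 227 219 202 188 182 179 172 159 140
 117  97  86  81  78  77  75  72  72  76  93 113 125 128 128 129 131 134
 142 144 134 115  95  79  79 103 137 160 168 169 170 170 170 170 170 170
 170 170 170 170 170 167 158 146 140 139 139 139 140 139 140 140 142 149
 164 177 182 182 182 181 180 180 181 180 181 181 180 180 179]
138 76.52191228803
171 54.92025366715253
201 32.50373046627523
311 -33.898534789271324
w3 marker left, contact 52.956255010548965
```

The gap is about 23 mm: the marker's far edge moved 138→174 px compared with contact, and carriage travel minus spring-back agrees. I'll back off a little more and release.

>>> {"api": "arm_command", "payload": {"commands": [[0.04,0,0,0,0,0],[0.03,0,0,0,0,0],[0,0,0,0,0,0],[0,0,0,0,0,0],[0,0,0,0,0,0]]}}

```text
time_s: 19.32
tool_pos: [0.5357, 0.0905, 0.0704]
tool_rot: [[-0.047, -0.999, 0.0], [-0.999, 0.047, 0.001], [-0.001, 0.0, -1.0]]
force: [1.3, 2.5, -5.7]
opening: 0.0296
```

>>> {"api": "arm_command", "payload": {"commands": [[0,0,0,0,0,0],[0,0,0,0,0,0],[0,0,0,0,0,0],[0,0,0,0,0,0],[0,0,0,0,0,0],[0,0,0,0,0,0]], "claw": 70}}

```text
time_s: 19.82
tool_pos: [0.536, 0.09, 0.0708]
tool_rot: [[-0.047, -0.999, 0.001], [-0.999, 0.047, -0.0], [0.0, -0.001, -1.0]]
force: [0.2, 0.1, -0.4]
opening: 0.0664
```

>>> {"api": "arm_command", "payload": {"commands": [[0,0,-0.3,0,0,0],[0,0,-0.7,0,0,0],[0,0,-0.8,0,0,0],[0,0,-0.8,0,0,0],[0,0,-0.8,0,0,0],[0,0,-0.8,0,0,0],[0,0,-0.8,0,0,0],[0,0,-0.8,0,0,0],[0,0,-0.4,0,0,0],[0,0,0,0,0,0]]}}

```text
time_s: 20.65
tool_pos: [0.5378, 0.0901, 0.229]
tool_rot: [[-0.047, -0.999, 0.007], [-0.999, 0.047, 0.0], [-0.0, -0.007, -1.0]]
force: [-0.1, -0.1, 0.4]
opening: 0.0699
```

>>> {"api": "arm_command", "payload": {"commands": [[0,0,0,0,0,0],[0,0,0,0,0,0],[0,0,0,0,0,0],[0,0,0,0,0,0]]}}

```text
time_s: 20.98
tool_pos: [0.5347, 0.09, 0.2238]
tool_rot: [[-0.047, -0.999, -0.003], [-0.999, 0.047, -0.0], [0.0, 0.003, -1.0]]
force: [-0.5, -0.3, 0.4]
opening: 0.0703
```

Run:
```python
from station import robot
import cv2,numpy as np
o=robot.get_obs();print(o["time_s"],o["tool_pos"],o["force"])
c=robot.camera("wrist");cv2.imwrite(f"pics/w5.png",cv2.resize(c["pixels"][100:220,120:380,::-1],None,fx=3,fy=3,interpolation=cv2.INTER_CUBIC));np.savez("w5.npz",pos=o["tool_pos"],rot=o["tool_rot"],**c)
```

```text
20.9833 [0.53474497 0.09004637 0.22381307] [-0.45186552 -0.30344939  0.44897928]
```

View pics/w5.png

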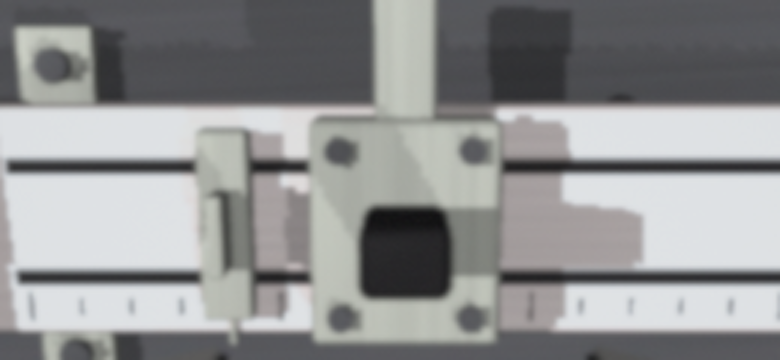

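Run:
```python
import numpy as np
from h import *
c=dict(np.load("w5.npz"));p,r=c["pos"],c["rot"]
A=lambda x,y,z:float((wray(c,((x+.5)/3-.5+120,(y+.5)/3-.5+100),z,p,r)-p)@-r[:,0])*1000
m=[A(x,140,.042) for x in(197,247)];k=[A(x,125,.058) for x in(311,499)]
print(m,k,"centres gap-45:",np.mean(m)-np.mean(k)-45)
print("ruler/post",A(361,280,.108),A(450,280,.108))
```

```text
[77.8622395084608, 59.2310303229089] [33.69187310217913, -33.02393791091914] centres gap-45: 23.212667320054848
ruler/post 14.092539270225725 -13.937931341087252
```

The measured gap is 23 to 26 mm, which is good. The gripper is clear, so I'm handing in.

Run:
```python
from station import robot
print(robot.close_job())
```

```text
the job is handed in; nothing more can be done
None
```

I gripped the carriage post from above and slid the carriage along the track, pushing the marker until it ran firmly into the tight spot. I then backed the carriage off, let go and raised the gripper clear. The job was handed in at about 21 s.

- **Tight spot:** the steady drag was about 3.2 N. It rose to about 10.5 N at the end, roughly 7 N above the drags, so past the 4 N firm mark and well under the 20 N damage mark. The carriage was then at world y ≈ 0.118 m. That puts the marker's centre at about +120 mm along the track, within the stated range.
- **Final gap:** it came out at 23 to 26 mm. The last picture gave 23.2 mm directly, but the same picture made known sizes read about 5% small, and correcting for that gives about 26 mm. The last small back-off moved only about 0.8 mm of the 1.75 mm I commanded.
- **Last checks:** the wrist picture showed the marker apart from the carriage, and the wrist force was near zero with the gripper about 0.15 m above the grip height. The force along z drifted to about −5 N while I was gripping and disappeared on release. I did not look again at the other things on the table after the job, but the arm was never commanded near them below a tool height of about 0.20 m.

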